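# Pack the pressed-cup samples in their carrying frame

## Robot

A 6-joint arm with a two-finger parallel gripper is mounted at the origin on the work surface. World frame = base frame: x ahead of the robot, y to its left, z up, the work surface at z = 0. Lengths are in m, angles in rad, forces in N, time in s.
With the tool pointing down it reaches from about 0.35 to 0.95 m from the base axis. Payload 17.4 kg.
Tool frame: the origin (TCP) lies at the very end of the fingers, on their centre line; the grasp point (between the pads) lies 19 mm behind it; z points along the fingers, y is the line along which they close (so a half turn about z gives the same grasp; the last joint's range is limited). The gripper opens to 93 mm and grips with 3 to 60 N. Pads are 15 mm wide; open, the fingers measure 128 mm over their backs; the gripper's body (75 mm by 188 mm) begins 65 mm behind the grasp point.
Start: joints at [1.082, 0.116, 1.442, -0, 1.584, -0.038], TCP at [0.294, 0.608, 0.219] pointing down, gripper open.
Joint ranges: [-2.83, 2.83], [-0.83, 2.19], [0.07, 2.5], [-1.14, 4.28], [0.01, 3], [-2.97, 2.97]. Speed limits (rad/s): [1.89, 1.89, 2.22, 3.14, 3.14, 3.14].

## Interface

Orientations are given as a unit quaternion [w, x, y, z].
In Python, from rig import manip gives the robot as it stands. The module is installed in compiled form; this text tells all that it offers.
- The arm moves only by the tool carry_out, never from a script. Its argument "series" is a list that holds one entry, the list of rows, each a list of 4 numbers: the shift along the tool's x, y, z in units of 30 mm (1.0 is 30 mm), then the turn about the tool's z in degrees. A call has 1 to 12 rows; each row shifts and turns the commanded pose from where the row before left it, along the tool's axes as they then stand; what a row does not reach is not made up. A row lasts 1/10 s, in which the tool goes at most 50 mm and 8.59 degrees, less where a joint would pass 70% of its speed; a pose out of reach is approached as far as the arm can. A call is refused whole if a number of a shift passes 1 or a number of a turn 8.59, either way. A call with a gripper value outside its range is refused whole. "hand" is the opening, from 0 (shut) to 1 (fully open), set as the call begins (left out, the last holds). The fingers move at their own pace and stop on an object; the grip force is fixed at half the most. Time passes only in rows, so rows that do not move let the fingers close. It gives the time, the measured TCP pose, the force, the opening and the grip force at its end, in the units of the state.
- manip.state(): the state, without advancing time (a new reading comes with each control period).
- manip.read_camera(name): name is "scene" or "top" or "wrist"; returns the picture (420x560x3 uint8, blue, green, red); there is no depth.
- manip.calibration(name): a dict with "fovy" (degrees; the focal length in pixels is half the picture's height over the tangent of half this angle, whatever the lens; pixels are square), "cx", "cy" (the principal point, pixels), "view" (4x4, takes a point from world to camera coordinates). Camera axes: x right, y up, looking along -z (the intrinsics and any distortion apply to the point x, -y, -z); pixel columns grow to the right and rows downward; lengths in m; the calibration is good to about 2 mm. A picture is of the moment at which its call begins: read the wrist's pose just before it. calibration takes no time and is no camera call; for the wrist camera it gives the pose at the moment of the call.
- manip.close_job(): hands the job in; it is judged then, once.
Trained networks look in the newest picture that a camera, given by its name, has taken for a name from the list of things; names that differ only in an ending like _2 or _b are one class to them, and where a whole thing is asked for, a point or a joint stands for the part that bears it (a point fixed in the world has none). Each returns a list of dicts, best first, with "score" (0 to 1); they miss things now and then, are a little off and sometimes report something else, mostly with a low value. They report only what shows in the picture. A call takes as long as a camera call.
- manip.look_for(target, camera): "box" ([left, top, right, bottom] in pixels, round what is visible of it).
- manip.cut_out(target, camera): "region" (420x560 bool, what is visible of it) and "box" ([left, top, right, bottom] in pixels, round what is visible of it).
The state is a dict: "time_s": time; "q": joint angles; "joint_vel": joint speeds; "effort": joint torques, N m; "eef_pos": TCP position; "eef_rot": TCP orientation; "force": force on the tool from outside, world axes, zero at the start; "wrist_torque": the same for the moment, N m; "finger_gap": finger opening in m; "grip_force": force on a finger pad.
Only numpy, scipy, OpenCV 4.12 (cv2) and the standard library are available. Lean on these libraries where they do the work, as an engineer would, in place of code of your own. Each camera call takes 0.05 s, during which the arm holds its last target. There are 200 camera calls.

## Task

Clear the copper ring off the wooden carrying frame and lay it on the round steel bench block, then pack the aluminium sample cups: stand the largest in the seat on the frame's base and nest all the others on the desk upright in it, in size order, each standing on the floor of the next larger one. Then pick the steel keeper bar with the red grip out of the green tray of offcuts and lay it across the two posts, grip upwards, flat in both notches and about centred, to close the frame over the cups. Leave the goblet and the pliers where they are.

Things in the scene. Friction and masses are not known exactly. Their poses are not given: they have to be found in the camera images.
- frame: Fixed wooden carrying frame, origin at the centre of its underside, z up. Plywood base 160 (own x) x 230 (own y) x 12 mm. Two posts, each 52 (x) x 15 (y) mm, stand at own y = +97.5 and -97.5 mm, inner faces 180 mm apart; in the top of each is an open notch for the bar, 30 mm wide along own x, floor 132 mm and ear tops 146 mm above the origin.
- frame_seat (a point): Centre of the seat for the largest cup, on the top face of the base (12 mm above the frame's underside). Four dark cleats, 10 mm high and 40 mm long, stand round it at the diagonals of own x and y, their inner faces 76 mm from the centre.
- notch_left (a point): Centre of the notch floor of the post at own y = +97.5 mm of the frame.
- notch_right (a point): Centre of the notch floor of the post at own y = -97.5 mm of the frame.
- cup1: Loose open round cup of pressed aluminium, largest of five sizes: wall 140 mm outer diameter, 3 mm thick, 40 mm high, floor 3 mm thick; rim curled outwards to a bead 8 mm wide from the wall's inner face, 8 mm high, 150 mm over the bead. About 270 g. Origin: centre of its underside, z up; starts upright on the table.
- cup2: Loose open round cup of pressed aluminium, second largest of five sizes (absent in some starts): wall 116 mm outer diameter, 3 mm thick, 55 mm high, floor 3 mm thick; rim curled outwards to a bead 8 mm wide from the wall's inner face, 8 mm high, 126 mm over the bead. About 240 g. Origin: centre of its underside, z up; starts upright on the table.
- cup3: Loose open round cup of pressed aluminium, middle of five sizes (absent in some starts): wall 92 mm outer diameter, 3 mm thick, 70 mm high, floor 3 mm thick; rim curled outwards to a bead 8 mm wide from the wall's inner face, 8 mm high, 102 mm over the bead. About 205 g. Origin: centre of its underside, z up; starts upright on the table.
- cup4: Loose open round cup of pressed aluminium, second smallest of five sizes (absent in some starts): wall 70 mm outer diameter, 3 mm thick, 86 mm high, floor 3 mm thick; rim curled outwards to a bead 8 mm wide from the wall's inner face, 8 mm high, 80 mm over the bead. About 170 g. Origin: centre of its underside, z up; starts upright on the table.
- cup5: Loose open round cup of pressed aluminium, smallest of five sizes: wall 50 mm outer diameter, 3 mm thick, 102 mm high, floor 3 mm thick; rim curled outwards to a bead 8 mm wide from the wall's inner face, 8 mm high, 60 mm over the bead. About 135 g. Origin: centre of its underside, z up; starts upright on the table.
- tray: Fixed shallow green tray 300 (own x) x 180 (own y) x 34 mm, walls and floor 5 mm, origin at the centre of its underside. On its floor lie the keeper bar and, loose, four other pieces of stock 8 to 12 mm high: a plain flat bar 170 mm long, a square brass bar 200 mm long, a copper bush, a steel stub.
- bar: Keeper bar: loose steel flat bar 250 (own x) x 20 (own y) x 8 mm with a red plastic grip block on the middle of its top, 36 (x) x 18 (y) mm, from 8 to 36 mm above the underside. About 320 g. Origin: centre of its underside, z up. Starts flat in the tray, grip up, roughly along the tray's own x.
- goblet: Bystander: lidded glass goblet, 72 mm across, 135 mm high, loose, beyond the frame. Origin at the centre of its foot.
- die_ring: Loose copper-coloured ring, 64 mm outer and 32 mm inner diameter, 22 mm high, about 450 g. Origin: centre of its underside, z up. Starts lying flat on the seat of the frame.
- block: Fixed round dark steel bench block, 100 mm diameter, 40 mm high, its top flat. Origin: centre of its underside, z up.
- pliers: Bystander: pliers with blue handles, 190 mm long and 16 mm high, loose, flat on the table beyond the frame. Origin at the joint, on the table.

How it is judged:
By the outcome, as a careful person would: the job done as asked, in the order asked, and still so for the second after the job is handed in, with the robot touching nothing.
Of cup2, cup3, cup4 only 2 to 3 are there at a start; the rules pass over those that are not, and their reading is None.
At some moment in a run one of cup1, cup2, cup3 may be knocked a few centimetres aside while the robot is not near it.
It also fails if it takes over 210 s, if anything falls off the work surface, if the arm or the gripper's body presses on something with over 40 N, if the wrist force passes 120 N, or if a joint passes its speed limit or range.

## Working session

There is one attempt and no reset: what is moved stays moved. The work goes in short steps, Python scripts to look and compute and a tool call to move; the robot and the scene stay as the last step left them, time stands still between calls to the robot, and variables do not carry over. Pictures are saved under pics/ and viewed, at most 18 in all, crops included, and the job is handed in when it is done.

Besides the shell and the picture viewer there is one more tool, called after "Request:" as name(argument=value, ...), one argument or row to a line, values as JSON. carry_out: Moves the arm, as the interface text tells. Its arguments: {"type":"object","properties":{"series":{"type":"array","items":{"type":"array","items":{"type":"array","items":{"type":"number"}}}},"hand":{"type":"number"}},"required":["series"]}

```bash
mkdir -p pics; python3 - <<'E'
from rig import manip
import cv2,numpy as np
print(manip.state())
for n in("scene","top"):
    im=manip.read_camera(n);cv2.imwrite(f"pics/{n}0.png",im)
    c=manip.calibration(n);print(n,{k:(v if k!='view' else np.round(v,4).tolist()) for k,v in c.items()})
    for t in["frame","frame_seat","notch_left","notch_right","cup1","cup2","cup3","cup4","cup5","tray","bar","goblet","die_ring","block","pliers"]:
        r=manip.look_for(t,n);print(t,[(np.round(d["box"]).tolist(),round(d["score"],2)) for d in r[:2]])
E
ls
```

```text
{'time_s': 0.0, 'q': array([ 1.08223250e+00,  1.16463946e-01,  1.44224658e+00,  9.31875925e-06,
        1.58398739e+00, -3.77794722e-02]), 'joint_vel': array([-6.62503117e-04, -1.35169115e-03, -5.56194960e-04, -1.11608503e-03,
       -5.22672726e-04,  9.68592041e-05]), 'effort': array([ 2.31540493e-03, -7.21252298e+01, -6.22619963e+01,  7.81618897e-02,
        2.36314471e-02, -1.63033934e-05]), 'eef_pos': array([0.29397929, 0.6074014 , 0.21793164]), 'eef_rot': array([-1.48262853e-04,  2.23488545e-01,  9.74706399e-01, -5.32393432e-04]), 'force': array([-0.26099978, -0.59830792, -0.52861345]), 'wrist_torque': array([-0.00123103, -0.03707047,  0.02855058]), 'grip_force': 0.0, 'finger_gap': 0.09300697577638392}
scene {'fovy': 50.16830204028974, 'cx': 282.6065510871832, 'cy': 206.17621418023734, 'view': [[-0.1555, 0.9878, -0.0073, 0.0758], [-0.7383, -0.1113, 0.6653, 0.3972], [0.6563, 0.1088, 0.7466, -1.688], [0.0, 0.0, 0.0, 1.0]]}
frame [([296.0, 257.0, 331.0, 324.0], 0.6), ([250.0, 186.0, 338.0, 257.0], 0.56)]
frame_seat [([247.0, 182.0, 339.0, 260.0], 0.86), ([268.0, 153.0, 304.0, 189.0
[... 1301 characters left out ...]
74.0, 300.0], 0.3)]
cup1 [([338.0, 205.0, 368.0, 234.0], 0.94), ([366.0, 236.0, 418.0, 290.0], 0.9)]
cup2 [([338.0, 205.0, 368.0, 234.0], 0.94), ([366.0, 236.0, 418.0, 290.0], 0.9)]
cup3 [([338.0, 205.0, 368.0, 234.0], 0.94), ([366.0, 236.0, 418.0, 290.0], 0.9)]
cup4 [([338.0, 205.0, 368.0, 234.0], 0.94), ([366.0, 236.0, 418.0, 290.0], 0.9)]
cup5 [([338.0, 205.0, 368.0, 234.0], 0.94), ([366.0, 236.0, 418.0, 290.0], 0.9)]
tray [([103.0, 197.0, 177.0, 302.0], 0.78)]
bar [([151.0, 206.0, 160.0, 288.0], 0.83)]
goblet [([315.0, 146.0, 348.0, 179.0], 0.96)]
die_ring [([250.0, 202.0, 270.0, 224.0], 0.6)]
block [([388.0, 203.0, 423.0, 234.0], 0.81)]
pliers [([221.0, 123.0, 249.0, 180.0], 0.69)]
pics
```

```bash
python3 -c "
import cv2
im=cv2.imread('pics/top0.png');cv2.imwrite('pics/top0c.png',cv2.resize(im[110:340,90:450],(800,511),interpolation=cv2.INTER_CUBIC))"
```

```text
(no output)
```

View pics/top0c.png

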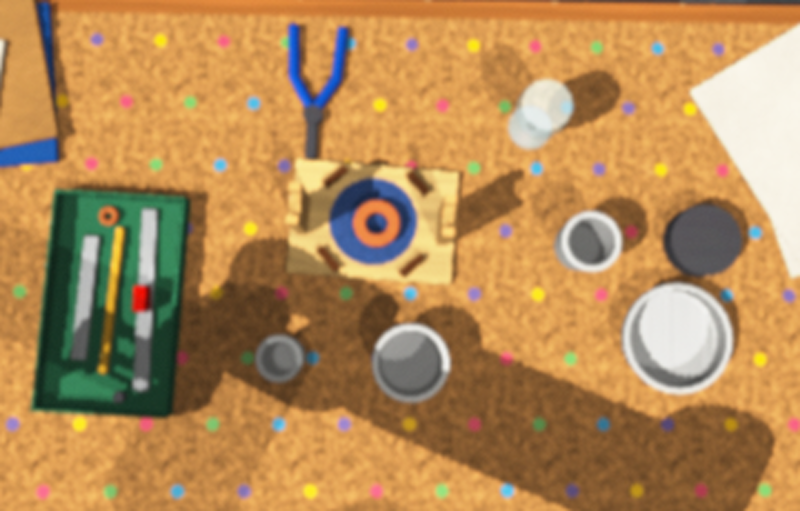

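View pics/scene0.png

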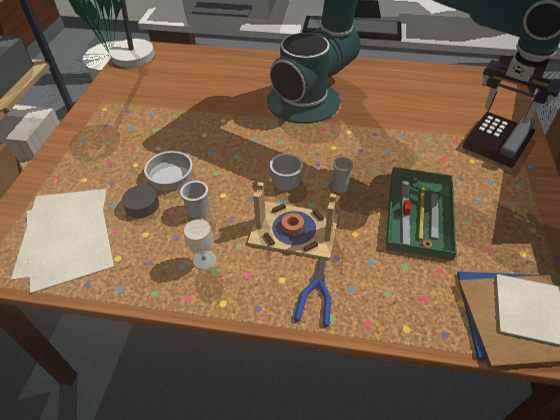

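The top view shows the frame at crop (375,220) with the ring on it, cup1 at (677,338), the block at (703,238) and the tray on the left with the red grip at (140,298). Three smaller cups are at (412,362), (590,241) and (280,358), and from their sizes they look like cup3, cup4 and cup5, with cup2 absent. I'll check the sizes numerically.

```bash
cat > h.py <<'E'
from rig import manip
import cv2, numpy as np
from scipy.spatial.transform import Rotation as R
def K(n):
    c=manip.calibration(n); f=210/np.tan(np.radians(c["fovy"])/2); return f,c["cx"],c["cy"],np.array(c["view"])
def ray(cal,u,v):
    f,cx,cy,V=cal; d=np.array([(u-cx)/f,-(v-cy)/f,-1.0]); Rm=V[:3,:3]; return -Rm.T@V[:3,3], Rm.T@d
def atz(cal,u,v,z):
    o,d=ray(cal,u,v); return (o+d*(z-o[2])/d[2])
def proj(cal,p):
    f,cx,cy,V=cal; q=V[:3,:3]@np.asarray(p)+V[:3,3]; return np.array([cx+f*q[0]/-q[2], cy-f*q[1]/-q[2]])
def tool():
    s=manip.state(); w,x,y,z=s["eef_rot"]; return s["eef_pos"], R.from_quat([x,y,z,w]).as_matrix()
def go(target, yaw=None):
    """units shift in tool axes to target; yaw: desired heading (deg) of tool y in world (mod 180)"""
    p,M=tool(); d=M.T@(np.array(target)-p)/0.03
    h=np.degrees(np.arctan2(M[1,1],M[0,1]))
    t=None
    if yaw is not None: t=-((yaw-h+90)%180-90)   # tool z is down
    print("tcp",np.round(p,4),"heading",round(h,1),"shift units",np.round(d,2),"turn",t and round(t,1), "q6",round(manip.state()["q"][5],2)); return d,t
def rim(mask,cal,z):
    """rim circle: outer contour of mask mapped to plane z -> min enclosing circle / ellipse"""
    c=max(cv2.findContours(mask.astype(np.uint8),0,1)[0],key=cv2.contourArea)[:,0,:]
    P=np.array([atz(cal,u,v,z)[:2] for u,v in c]); (x,y),r=cv2.minEnclosingCircle((P*1000).astype(np.float32)); return x,y,2*r
E
python3 - <<'E'
from h import *
cal=K("top"); manip.read_camera("top")
H={1:.04,3:.07,4:.086,5:.102,2:.055}
for d in manip.cut_out("cup1","top"):
    if d["score"]>.3: print("cup",np.round(d["box"]),round(d["score"],2),{k:np.round(rim(d["region"],cal,h)).tolist() for k,h in H.items()})
for n,z in(("die_ring",.034),("block",.04),("bar",.013),("goblet",.0),("frame",.012),("tray",.034)):
    for d in manip.cut_out(n,"top")[:2]:
        m=d["region"].astype(np.uint8); c=cv2.findContours(m,0,1)[0]; c=np.vstack(c)[:,0,:]
        P=np.array([atz(cal,u,v,z)[:2] for u,v in c],np.float32)*1000
        print(n,round(d["score"],2),np.round(d["box"]),"rect",cv2.minAreaRect(P))
V=K("wrist")[3];p,M=tool();print("wrist cam in tool",M.T@(-V[:3,:3].T@V[:3,3]-p),"look",M.T@(-V[2,:3]),"right",M.T@V[0,:3],manip.calibration("wrist")["fovy"])
go([.45,0,.35],0)
E
```

```text
cup [368. 238. 417. 289.] 0.75 {1: [458.0, -362.0, 152.0], 3: [459.0, -352.0, 148.0], 4: [459.0, -346.0, 146.0], 5: [459.0, -341.0, 143.0], 2: [458.0, -357.0, 150.0]}
cup [260. 258. 292. 292.] 0.74 {1: [424.0, 1.0, 104.0], 3: [426.0, 2.0, 101.0], 4: [427.0, 3.0, 100.0], 5: [427.0, 3.0, 98.0], 2: [425.0, 2.0, 102.0]}
cup [205. 262. 224. 281.] 0.55 {1: [430.0, 176.0, 67.0], 3: [431.0, 173.0, 65.0], 4: [432.0, 171.0, 65.0], 5: [433.0, 169.0, 64.0], 2: [430.0, 175.0, 66.0]}
die_ring 0.8 [250. 202. 268. 223.] rect ((612.322021484375, 49.19648742675781), (58.49831008911133, 60.590736389160156), 45.53784942626953)
block 0.67 [392. 206. 420. 233.] rect ((591.4007568359375, -400.1875), (95.66194915771484, 106.25824737548828), 0.32857224345207214)
bar 0.79 [148. 207. 161. 289.] rect ((508.29107666015625, 366.2781677246094), (249.4048309326172, 28.162649154663086), 0.38899827003479004)
bar 0.65 [218. 185. 294. 239.] rect ((618.2044067382812, 56.369140625), (234.7096710205078, 159.69009399414062), 85.92166900634766)
goblet 0.61 [318. 146. 348. 178.] rect ((778.5591430664062, -185.26626586914062), (75.06843566894531, 104.58533477783203), 44.758445739746094)
frame 0.72 [217. 183. 291. 236.] rect ((617.26611328125, 55.30418395996094), (237.0540313720703, 162.3103485107422), 86.02832794189453)
frame 0.35 [340. 206. 369. 232.] rect ((591.1761474609375, -248.77879333496094), (81.7563247680664, 95.08960723876953), 0.3391384780406952)
tray 0.63 [102. 196. 176. 301.] rect ((502.8004150390625, 402.7883605957031), (187.9991912841797, 299.4991760253906), 86.62284851074219)
wrist cam in tool [ 6.63790915e-02 -8.84711155e-05 -1.67152591e-01] look [-0.24044471 -0.00119926  0.97066209] right [-3.49595627e-04  9.99999279e-01  1.14891168e-03] 59.50970277725996
tcp [0.2941 0.6075 0.2187] heading 64.2 shift units [-13.5  -15.96  -4.38] turn 64.2 q6 -0.04
```

cup1, cup3, cup4 and cup5 are present with sensible sizes, and cup2 is absent. I'm moving above the frame.

Request:
carry_out(
  series=[
    [[-0.98, -0.66, -0.12, 0], [-0.98, -0.66, -0.12, 0], [-0.98, -0.66, -0.12, 0], [-0.98, -0.66, -0.12, 0], [-0.98, -0.66, -0.12, 0], [-0.98, -0.66, -0.12, 0], [-0.98, -0.66, -0.12, 0], [-0.98, -0.66, -0.12, 0], [-0.98, -0.66, -0.12, 0]],
  ],
  hand=1,
)

```text
time_s: 2.9
eef_pos: [0.4551, 0.3306, 0.2514]
eef_rot: [0.0, 0.223, 0.975, 0.0]
force: [0.4, 0.6, -0.0]
finger_gap: 0.0932
grip_force: 0.0
```

Request:
carry_out(
  series=[
    [[-0.98, -0.66, -0.12, 0], [-0.98, -0.66, -0.12, 0], [-0.98, -0.66, -0.12, 0], [-0.98, -0.66, -0.12, 0], [-0.98, -0.66, -0.12, 0], [-0.98, -0.66, -0.12, 0], [-0.98, -0.66, -0.12, 0], [-0.98, -0.66, -0.12, 0], [-0.98, -0.66, -0.12, 0]],
  ],
)

```text
time_s: 3.8
eef_pos: [0.6157, 0.0548, 0.2837]
eef_rot: [0.0, 0.224, 0.975, 0.0]
force: [0.0, 0.2, 0.1]
finger_gap: 0.0933
grip_force: 0.0
```

Request:
carry_out(
  series=[
    [[0, 0, 0, 8.5], [0, 0, 0, 8.5], [0, 0, 0, 8.5], [0, 0, 0, 8.5], [0, 0, 0, 8.5], [0, 0, 0, 8.5], [0, 0, 0, 8.5], [0, 0, 0, 8.5], [0, 0, 0, 0], [0, 0, 0, 0]],
  ],
)

```text
time_s: 4.8
eef_pos: [0.6151, 0.0562, 0.2835]
eef_rot: [0.0, 0.729, 0.685, 0.0]
force: [0.0, -0.3, 0.6]
finger_gap: 0.093
grip_force: 0.0
```

```bash
python3 - <<'E'
from h import *
go([.616,.055,.28],-4)
cal=K("wrist"); im=manip.read_camera("wrist"); cv2.imwrite("pics/w1.png",im)
for n,z in(("die_ring",.034),("frame",.012)):
    for d in manip.cut_out(n,"wrist")[:2]:
        c=np.vstack(cv2.findContours(d["region"].astype(np.uint8),0,1)[0])[:,0,:]
        P=np.array([atz(cal,u,v,z)[:2] for u,v in c],np.float32)*1000
        print(n,round(d["score"],2),np.round(d["box"]),cv2.minAreaRect(P),cv2.minEnclosingCircle(P))
E
```

```text
tcp [0.6151 0.0562 0.2835] heading -3.6 shift units [-0.04  0.03  0.12] turn 0.4 q6 0.11
die_ring 0.57 [257. 155. 312. 211.] ((615.126220703125, 47.97943878173828), (62.21554183959961, 62.20051193237305), 41.77096176147461) ((615.2338256835938, 48.71360397338867), 32.113826751708984)
frame 0.68 [217.  69. 358. 293.] ((618.434814453125, 35.553253173828125), (274.8558044433594, 160.4173126220703), 86.04203033447266) ((618.1726684570312, 41.95823287963867), 146.23072814941406)
```

View pics/w1.png

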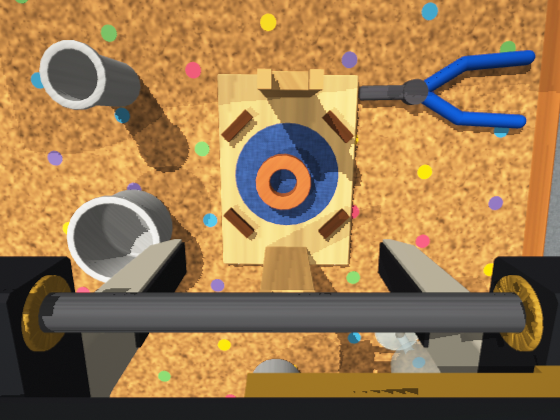

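The wrist view shows the ring at (284,182), off-centre on the blue seat disc at (287,173). The cleats are at about (237,125), (338,126), (239,222) and (333,222). I'll fit the frame pose from the cleats and the disc.

```bash
python3 - <<'E'
from h import *
cal=K("wrist"); im=cv2.imread("pics/w1.png"); hsv=cv2.cvtColor(im,cv2.COLOR_BGR2HSV)
blue=cv2.inRange(hsv,(100,80,30),(130,255,255)); blue[:, 365:]=0; blue[:60]=0; blue[280:]=0
# restrict to disc blob, use convex hull
c=max(cv2.findContours(blue,0,1)[0],key=cv2.contourArea)[:,0,:]; h=cv2.convexHull(c)[:,0,:]
P=np.array([atz(cal,u,v,.012)[:2] for u,v in h],np.float32)*1000; print("disc",cv2.fitEllipse(P),cv2.minEnclosingCircle(P))
dark=((hsv[...,2]<110)&(hsv[...,0]<20)).astype(np.uint8); cs=[]
for u,v in((237,125),(338,126),(239,222),(333,222)):
    m=np.zeros_like(dark); m[v-20:v+20,u-20:u+20]=dark[v-20:v+20,u-20:u+20]
    k=max(cv2.findContours(m,0,1)[0],key=cv2.contourArea)[:,0,:]
    Q=np.array([atz(cal,a,b,.019)[:2] for a,b in k],np.float32)*1000; r=cv2.minAreaRect(Q); print(r); cs.append(r[0])
cs=np.array(cs); print("cleat mean",cs.mean(0)); d1=cs[1]-cs[2]; d2=cs[0]-cs[3]
print(np.degrees(np.arctan2(d1[1],d1[0]))-45,np.degrees(np.arctan2(d2[1],d2[0]))-135, np.linalg.norm(d1),np.linalg.norm(d2))
print("yellow corner check", [np.round(atz(cal,u,v,.012)[:2],4) for u,v in((218,73),(358,74),(223,263),(349,266))])
go([.6152,.0487,.016],-4)
E
```

```text
disc ((620.32275390625, 51.94350051879883), (122.42044830322266, 123.04088592529297), 152.8803253173828) ((620.1881103515625, 52.016117095947266), 61.612396240234375)
((570.2498168945312, 109.14982604980469), (36.719112396240234, 1.5976427793502808), 39.950904846191406)
((679.16650390625, 103.94976806640625), (8.465577125549316, 39.640541076660156), 35.13447570800781)
((562.7703857421875, 2.0460615158081055), (2.677938222885132, 39.15645980834961), 39.45089340209961)
((673.8729858398438, -10.213665008544922), (39.95918273925781, 14.082529067993164), 41.00483703613281)
cleat mean [621.5149231   51.23299766]
-3.7981586045525546 -4.037732938495992 154.70107217602862 158.06772010725493
yellow corner check [array([0.5503, 0.1731]), array([0.7079, 0.1619]), array([ 0.5323, -0.0558]), array([ 0.693 , -0.0703])]
tcp [0.6151 0.0562 0.2835] heading -3.7 shift units [-0.25  0.02  8.92] turn 0.3 q6 0.11
```

Request:
carry_out(
  series=[
    [[-0.25, 0.02, 0.8, 0.3], [0, 0, 0.8, 0], [0, 0, 0.8, 0], [0, 0, 0.8, 0], [0, 0, 0.8, 0], [0, 0, 0.8, 0], [0, 0, 0.8, 0], [0, 0, 0.8, 0], [0, 0, 0.8, 0], [0, 0, 0.8, 0], [0, 0, 0.45, 0], [0, 0, 0.4, 0]],
  ],
)

```text
time_s: 6.15
eef_pos: [0.6152, 0.0487, 0.0173]
eef_rot: [-0.0, 0.732, 0.682, -0.0]
force: [-0.3, 1.1, 0.2]
finger_gap: 0.093
grip_force: 0.0
```

Request:
carry_out(
  series=[
    [[0, 0, 0, 0], [0, 0, 0, 0], [0, 0, 0, 0], [0, 0, 0, 0], [0, 0, 0, 0], [0, 0, 0, 0]],
  ],
  hand=0.5,
)

```text
time_s: 6.75
eef_pos: [0.6157, 0.0487, 0.0188]
eef_rot: [0.0, 0.732, 0.681, 0.0]
force: [-0.8, -1.3, 5.4]
finger_gap: 0.0632
grip_force: 29.7
```

Request:
carry_out(
  series=[
    [[0, 0, -0.3, 0], [0, 0, -0.7, 0], [0, 0, -0.9, 0], [0, 0, -0.9, 0], [0, 0, -0.9, 0], [0, 0, -0.9, 0], [0, 0, -0.9, 0], [0, 0, 0, 0]],
  ],
)

```text
time_s: 7.55
eef_pos: [0.6163, 0.0487, 0.1869]
eef_rot: [0.002, 0.732, 0.681, 0.002]
force: [0.5, -0.1, -3.7]
finger_gap: 0.063
grip_force: 29.7
```

```bash
python3 - <<'E'
from h import *
print(manip.state()["grip_force"],manip.state()["finger_gap"])
go([.5914,-.4002,.2],0)
E
```

```text
29.655410299792493 0.06302070730782208
tcp [0.6163 0.0487 0.1869] heading -4.1 shift units [-14.98   0.25  -0.44] turn -4.1 q6 0.11
```

Request:
carry_out(
  series=[
    [[-0.5, 0, -0.4, 0], [-1, 0, -0.3, 0], [-1, 0.02, -0.3, 0], [-1, 0.02, -0.3, 0], [-1, 0.02, 0, 0], [-1, 0.02, 0, 0], [-1, 0.02, 0, 0], [-1, 0.02, 0, 0], [-1, 0.02, 0, 0], [-1, 0.02, 0, 0], [-1, 0.02, 0, 0], [-1, 0.02, 0, 0]],
  ],
)

```text
time_s: 8.75
eef_pos: [0.5953, -0.2976, 0.2203]
eef_rot: [-0.001, 0.732, 0.681, -0.0]
force: [-0.6, -0.5, -4.7]
finger_gap: 0.063
grip_force: 29.7
```

```bash
python3 - <<'E'
from h import *
cal=K("wrist"); im=manip.read_camera("wrist"); cv2.imwrite("pics/w2.png",im)
for d in manip.cut_out("block","wrist")[:2]:
    print("block",round(d["score"],2),np.round(d["box"]),rim(d["region"],cal,.04))
for d in manip.cut_out("cup1","wrist")[:3]:
    print("cup",round(d["score"],2),np.round(d["box"]),rim(d["region"],cal,.04),rim(d["region"],cal,.086))
go([.5914,-.4002,.2],0)
E
```

```text
block 0.92 [250. 236. 316. 337.] (588.8597412109375, -370.869873046875, 63.93208694458008)
cup 0.72 [ 83. 190. 219. 290.] (459.62445068359375, -343.5179138183594, 144.86585998535156) (478.21136474609375, -328.74462890625, 125.69049072265625)
cup 0.63 [219.  72. 318. 173.] (585.7715454101562, -238.9468994140625, 91.80339813232422) (587.6608276367188, -238.01535034179688, 79.65167236328125)
tcp [ 0.5952 -0.2979  0.22  ] heading -4.3 shift units [-3.41  0.13  0.66] turn -4.3 q6 -0.43
```

View pics/w2.png

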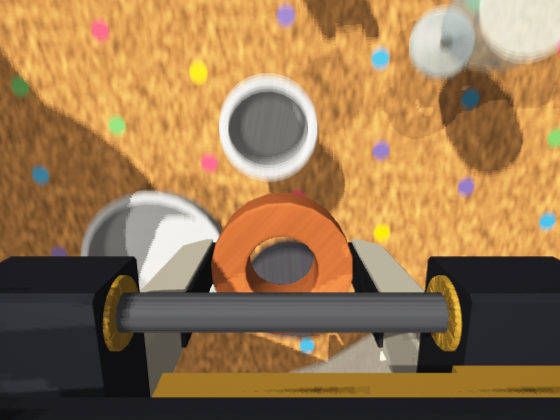

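The view shows cup4 at (268,127) with a measured rim of 79.7 mm, which matches. The held ring hides the block, so I'm using the top-camera position for it.

Request:
carry_out(
  series=[
    [[-0.9, 0.03, 0, -4.2], [-0.9, -0.03, 0, 0], [-0.9, -0.03, 0, 0], [-0.7, -0.02, 0, 0], [0, 0, 0.7, 0], [0, 0, 0.9, 0], [0, 0, 0.9, 0], [0, 0, 0.9, 0], [0, 0, 0.9, 0], [0, 0, 0.7, 0], [0, 0, 0.4, 0], [0, 0, 0.25, 0]],
  ],
)

```text
time_s: 10.1
eef_pos: [0.5927, -0.3975, 0.0512]
eef_rot: [-0.001, 0.707, 0.708, -0.0]
force: [0.8, 0.4, -3.3]
finger_gap: 0.0629
grip_force: 29.7
```

```bash
python3 - <<'E'
from h import *
go([.592,-.400,.0470],0); print(manip.state()["force"])
cal=K("top"); im=manip.read_camera("top"); cv2.imwrite("pics/t2.png",im[180:320,330:450])
im0=cv2.imread("pics/top0.png"); g=cv2.cvtColor(im0,cv2.COLOR_BGR2HSV)
m=((g[...,2]<90)&(g[...,1]<90)).astype(np.uint8); m[:195]=0;m[245:]=0;m[:,:380]=0;m[:,430:]=0
print(m.sum(),rim(m,cal,.04))
E
```

```text
tcp [ 0.5927 -0.3975  0.0512] heading 0.1 shift units [-0.08 -0.02  0.14] turn 0.1 q6 -0.63
[ 0.80789227  0.35228727 -3.30320693]
632 (593.7314453125, -401.269775390625, 104.69695281982422)
```

Request:
carry_out(
  series=[
    [[-0.1, 0.02, 0.13, 0], [0, 0, 0, 0], [0, 0, 0, 0]],
  ],
)

```text
time_s: 10.45
eef_pos: [0.5939, -0.4012, 0.0494]
eef_rot: [0.001, 0.707, 0.708, 0.0]
force: [0.5, 0.1, -4.9]
finger_gap: 0.063
grip_force: 29.7
```

Request:
carry_out(
  series=[
    [[0, 0, 0, 0], [0, 0, 0, 0], [0, 0, 0, 0], [0, 0, 0, 0], [0, 0, -0.3, 0], [0, 0, -0.8, 0], [0, 0, -0.9, 0], [0, 0, -0.9, 0], [0, 0, -0.9, 0], [0, 0, -0.9, 0], [0, 0, -0.9, 0]],
  ],
  hand=0.85,
)

```text
time_s: 11.55
eef_pos: [0.5935, -0.4008, 0.2186]
eef_rot: [0.0, 0.707, 0.708, 0.0]
force: [0.1, 1.3, 0.2]
finger_gap: 0.0789
grip_force: 0.0
```

```bash
python3 - <<'E'
from h import *
go([.458,-.38,.25],-4)
E
```

```text
tcp [ 0.5935 -0.4008  0.2186] heading 0.1 shift units [ 0.7  -4.52 -1.05] turn 4.1 q6 -0.63
```

Request:
carry_out(
  series=[
    [[0.5, -0.9, 0, 4.1], [0.6, -0.9, -0.3, 0], [0.6, -0.9, -0.3, 0], [0.5, -0.9, -0.3, 0], [0.1, -0.7, -0.1, 0], [0, 0, 0, 0], [0, 0, 0, 0]],
  ],
)

```text
time_s: 12.25
eef_pos: [0.4687, -0.3249, 0.2475]
eef_rot: [0.001, 0.732, 0.682, 0.0]
force: [0.0, -0.5, -0.7]
finger_gap: 0.0792
grip_force: 0.0
```

```bash
cat >> h.py <<'E'
def cups(cam,h,D,smin=.2):
    cal=K(cam); im=manip.read_camera(cam)
    for d in manip.cut_out("cup1",cam):
        if d["score"]>smin:
            x,y,w=rim(d["region"],cal,h); print("cup",round(d["score"],2),np.round(d["box"]),"xy",round(x,1),round(y,1),"dia",round(w,1),"<--" if abs(w-D)<5 else "")
    return im
E
python3 - <<'E'
from h import *
im=cups("wrist",.04,150); cv2.imwrite("pics/w3.png",im)
p,M=tool();print(p)
E
```

```text
cup 0.9 [206. 151. 346. 283.] xy 459.5 -365.7 dia 149.7 <--
cup 0.6 [357.  31. 464. 127.] xy 597.8 -237.1 dia 102.6 
[ 0.4691474  -0.32505247  0.24652221]
```

View pics/w3.png

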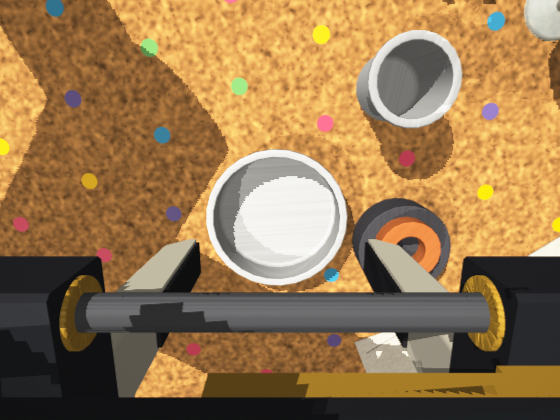

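The view shows the ring lying on the block at (408,250) and cup1 at (277,217) with a measured rim of 149.7 mm. I'm gripping its wall on the robot side.

```bash
python3 - <<'E'
from h import *
go([.3887,-.3607,.0235],-4)
E
```

```text
tcp [ 0.4691 -0.3251  0.2465] heading -4.0 shift units [-1.37 -2.59  7.43] turn -0.0 q6 -0.58
```

Request:
carry_out(
  series=[
    [[-0.45, -0.86, 0.2, 0], [-0.46, -0.86, 0.5, 0], [-0.46, -0.87, 0.7, 0], [0, 0, 0.8, 0], [0, 0, 0.8, 0], [0, 0, 0.8, 0], [0, 0, 0.8, 0], [0, 0, 0.8, 0], [0, 0, 0.8, 0], [0, 0, 0.7, 0], [0, 0, 0.4, 0], [0, 0, 0.15, 0]],
  ],
)

```text
time_s: 13.55
eef_pos: [0.3882, -0.3601, 0.0216]
eef_rot: [-0.001, 0.731, 0.682, -0.0]
force: [-0.2, 0.7, 0.5]
finger_gap: 0.0787
grip_force: 0.0
```

```bash
python3 - <<'E'
from h import *
go([.3887,-.3607,.0235],-4)
E
```

```text
tcp [ 0.3882 -0.3601  0.0216] heading -4.0 shift units [-0.02  0.02 -0.06] turn -0.0 q6 -0.73
```

Request:
carry_out(
  series=[
    [[0, 0, 0, 0], [0, 0, 0, 0], [0, 0, 0, 0], [0, 0, 0, 0], [0, 0, 0, 0], [0, 0, 0, 0], [0, 0, 0, 0], [0, 0, 0, 0], [0, 0, 0, 0], [0, 0, 0, 0]],
  ],
  hand=0,
)

```text
time_s: 14.55
eef_pos: [0.3883, -0.3604, 0.0231]
eef_rot: [0.0, 0.732, 0.682, 0.0]
force: [0.1, 1.2, -1.2]
finger_gap: 0.0078
grip_force: 29.8
```

Request:
carry_out(
  series=[
    [[0, 0, -0.2, 0], [0, 0, -0.3, 0], [0, 0, -0.4, 0], [0, 0, -0.6, 0], [0, 0, 0, 0], [0, 0, 0, 0]],
  ],
)

```text
time_s: 15.15
eef_pos: [0.3884, -0.3605, 0.0684]
eef_rot: [0.001, 0.732, 0.682, -0.0]
force: [0.0, -0.3, -3.9]
finger_gap: 0.0076
grip_force: 30.0
```

```bash
python3 - <<'E'
from h import *
print(manip.state()["force"],manip.state()["wrist_torque"])
im=manip.read_camera("wrist"); cv2.imwrite("pics/w4.png",im)
go([.620-.0708,.0520+.005,.16],-4)
E
```

```text
[ 2.01237306e-03 -2.68367336e-01 -3.90239291e+00] [-0.02668279  0.21322444  0.03148572]
tcp [ 0.3882 -0.3602  0.0677] heading -4.0 shift units [14.25  4.38 -3.08] turn -0.0 q6 -0.73
```

View pics/w4.png

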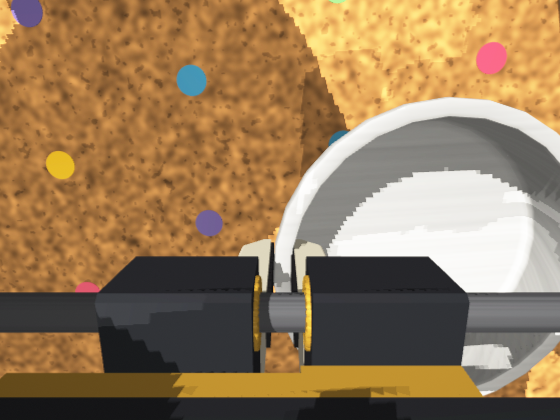

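cup1 is held at the rim, with fingers at (270,265), and hangs about level. I'm carrying it over the frame.

Request:
carry_out(
  series=[
    [[0, 0, -0.6, 0], [0, 0, -0.9, 0], [0, 0, -0.9, 0], [0, 0, -0.9, 0], [0.3, 0.1, -0.9, 0], [0.6, 0.18, -0.2, 0], [0.9, 0.28, 0, 0], [0.95, 0.29, 0, 0], [0.95, 0.29, 0, 0], [0.95, 0.29, 0, 0], [0.95, 0.29, 0, 0], [0.95, 0.29, 0, 0]],
  ],
)

```text
time_s: 16.4
eef_pos: [0.4623, -0.1673, 0.1991]
eef_rot: [-0.001, 0.732, 0.682, -0.0]
force: [0.7, -0.3, -3.3]
finger_gap: 0.0076
grip_force: 30.1
```

Request:
carry_out(
  series=[
    [[0.95, 0.29, 0, 0], [0.95, 0.29, 0, 0], [0.95, 0.29, 0, 0], [0.95, 0.29, 0, 0], [0.95, 0.29, 0, 0], [0.95, 0.29, 0, 0], [0.95, 0.29, 0, 0], [0.6, 0.2, 0, 0], [0.4, 0.12, 0, 0], [0.2, 0.06, 0, 0], [0, 0, 0, 0], [0, 0, 0, 0]],
  ],
)

```text
time_s: 17.6
eef_pos: [0.5507, 0.0606, 0.1999]
eef_rot: [-0.0, 0.732, 0.682, -0.0]
force: [-0.9, 0.4, -1.6]
finger_gap: 0.0075
grip_force: 30.1
```

```bash
python3 - <<'E'
from h import *
go([.620-.0708,.0520+.005,.0355],-4); print(manip.state()["finger_gap"])
im=cups("wrist",.215,150,.1); cv2.imwrite("pics/w5.png",im)
E
```

```text
tcp [0.5507 0.0606 0.1999] heading -4.1 shift units [-0.12 -0.04  5.48] turn -0.1 q6 0.13
0.007456887357600178
cup 0.97 [276. 100. 559. 389.] xy 612.0 67.9 dia 136.5 
cup 0.87 [ 55.  16. 173. 110.] xy 491.7 149.7 dia 46.7 
cup 0.55 [ 88. 205. 210. 292.] xy 490.8 69.9 dia 59.5
```

View pics/w5.png

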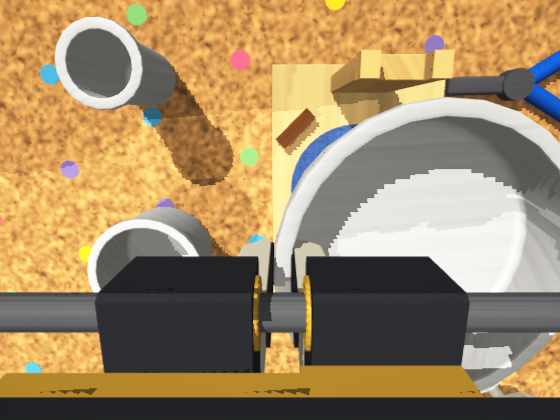

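The view shows cup1 over the frame, its rim from (280,240) to the right edge and clear of the near post. I'm lowering it.

Request:
carry_out(
  series=[
    [[-0.12, -0.04, 0.3, 0], [0, 0, 0.7, 0], [0, 0, 0.8, 0], [0, 0, 0.8, 0], [0, 0, 0.8, 0], [0, 0, 0.8, 0], [0, 0, 0.5, 0], [0, 0, 0.3, 0], [0, 0, 0.2, 0], [0, 0, 0.1, 0], [0, 0, 0, 0]],
  ],
)

```text
time_s: 18.8
eef_pos: [0.5498, 0.0577, 0.0415]
eef_rot: [0.0, 0.732, 0.682, 0.0]
force: [-0.1, -0.4, -2.0]
finger_gap: 0.0079
grip_force: 30.1
```

```bash
python3 - <<'E'
from h import *
go([.620-.0708,.0520+.005,.0355],-4); print(manip.state()["force"])
E
```

```text
tcp [0.5498 0.0577 0.0415] heading -4.0 shift units [-0.03 -0.02  0.2 ] turn -0.0 q6 0.13
[-0.07807029 -0.44435281 -2.00831822]
```

Request:
carry_out(
  series=[
    [[-0.02, -0.02, 0.1, 0], [0, 0, 0.08, 0], [0, 0, 0, 0], [0, 0, 0, 0]],
  ],
)

```text
time_s: 19.2
eef_pos: [0.549, 0.0572, 0.0359]
eef_rot: [0.0, 0.732, 0.682, 0.0]
force: [0.4, 0.7, -0.4]
finger_gap: 0.0077
grip_force: 30.1
```

Request:
carry_out(
  series=[
    [[0, 0, 0, 0], [0, 0, 0, 0], [0, 0, 0, 0], [0, 0, 0, 0], [0, 0, -0.3, 0], [0, 0, -0.8, 0], [0, 0.4, -0.9, 0], [0, 0.9, -0.9, 0], [0, 0.9, -0.9, 0], [0, 0.3, -0.9, 0], [0, 0, -0.9, 0], [0, 0, 0, 0]],
  ],
  hand=0.6,
)

```text
time_s: 20.4
eef_pos: [0.625, 0.0519, 0.2084]
eef_rot: [0.002, 0.732, 0.682, 0.002]
force: [0.2, -0.2, 0.3]
finger_gap: 0.0554
grip_force: 0.0
```

```bash
python3 - <<'E'
from h import *
go([.620,.08,.25],-4)
im=cups("wrist",.052,150,.1); cv2.imwrite("pics/w6.png",im)
E
```

```text
tcp [0.625  0.0519 0.2084] heading -4.0 shift units [ 0.92 -0.22 -1.39] turn -0.0 q6 0.11
cup 0.98 [  0.  16.  96. 105.] xy 432.7 169.5 dia 94.0 
cup 0.77 [  6. 200. 141. 264.] xy 426.3 10.4 dia 130.7 
cup 0.71 [194. 110. 356. 270.] xy 618.7 51.1 dia 149.8 <--
```

View pics/w6.png

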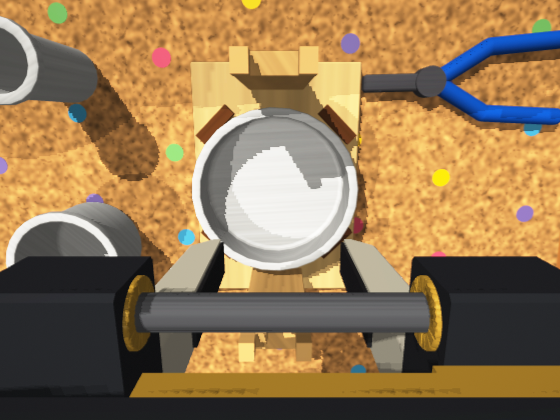

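cup1 stands in the seat between the cleats, at (275,190) in this view, and its rim measures 149.8 mm at the expected height. Next is cup3.

Request:
carry_out(
  series=[
    [[-0.3, -0.6, -0.5, 0], [-0.3, -0.95, -0.5, 0], [-0.3, -0.95, -0.3, 0], [-0.1, -0.95, 0, 0], [0, -0.95, 0, 0], [0, -0.95, 0, 0], [0, -0.8, 0, 0], [0, -0.4, 0, 0], [0, 0, 0, 0], [0, 0, 0, 0]],
  ],
)

```text
time_s: 21.5
eef_pos: [0.4259, 0.0358, 0.2424]
eef_rot: [0.0, 0.732, 0.682, -0.0]
force: [-0.3, 0.1, -0.4]
finger_gap: 0.0558
grip_force: 0.0
```

```bash
python3 - <<'E'
from h import *
im=cups("wrist",.07,102,.1); cv2.imwrite("pics/w7.png",im)
go([.426+.0469,.002-.0033,.056],-4)
E
```

```text
cup 0.97 [243.   0. 319.  73.] xy 434.2 172.7 dia 69.3 
cup 0.88 [398.  76. 556. 227.] xy 606.8 53.1 dia 148.0 
cup 0.87 [233. 165. 339. 273.] xy 427.3 2.1 dia 105.0 <--
tcp [0.4262 0.0357 0.2423] heading -4.0 shift units [-1.12  1.65  6.21] turn -0.0 q6 0.09
```

Request:
carry_out(
  series=[
    [[-0.56, 0.84, 0.2, 0], [-0.56, 0.84, 0.5, 0], [0, 0, 0.8, 0], [0, 0, 0.8, 0], [0, 0, 0.8, 0], [0, 0, 0.8, 0], [0, 0, 0.8, 0], [0, 0, 0.8, 0], [0, 0, 0.5, 0], [0, 0, 0.2, 0], [0, 0, 0, 0]],
  ],
)

```text
time_s: 22.7
eef_pos: [0.4734, -0.0013, 0.0562]
eef_rot: [-0.0, 0.732, 0.682, -0.0]
force: [-0.1, 0.3, 0.7]
finger_gap: 0.0558
grip_force: 0.0
```

Request:
carry_out(
  series=[
    [[0, 0, 0, 0], [0, 0, 0, 0], [0, 0, 0, 0], [0, 0, 0, 0], [0, 0, 0, 0], [0, 0, 0, 0], [0, 0, 0, 0]],
  ],
  hand=0,
)

```text
time_s: 23.4
eef_pos: [0.4735, -0.0013, 0.0567]
eef_rot: [0.0, 0.732, 0.682, 0.0]
force: [-0.0, 0.3, -0.3]
finger_gap: 0.0079
grip_force: 29.5
```

Request:
carry_out(
  series=[
    [[0, 0, -0.2, 0], [0, 0, -0.4, 0], [0, 0, -0.8, 0], [0, 0, -0.9, 0], [0, 0, -0.9, 0], [0, 0, -0.9, 0], [0, 0, -0.9, 0], [0, 0, 0, 0]],
  ],
)

```text
time_s: 24.2
eef_pos: [0.4745, -0.0013, 0.2111]
eef_rot: [0.002, 0.732, 0.682, 0.002]
force: [0.7, 0.0, -3.1]
finger_gap: 0.0078
grip_force: 29.6
```

```bash
python3 - <<'E'
from h import *
im=cups("wrist",.052,150,.1); cv2.imwrite("pics/w8.png",im)
go([.619+.0469,.0515-.0033,.23],-4)
E
```

```text
cup 0.93 [ 71. 150. 290. 292.] xy 374.5 -54.2 dia 217.3 
cup 0.59 [357.  30. 529. 202.] xy 617.9 50.9 dia 150.9 <--
cup 0.56 [182.   0. 249.  32.] xy 432.4 155.3 dia 54.8 
tcp [ 0.4734 -0.0013  0.2068] heading -4.0 shift units [ 2.1   6.29 -0.77] turn -0.0 q6 0.01
```

View pics/w8.png

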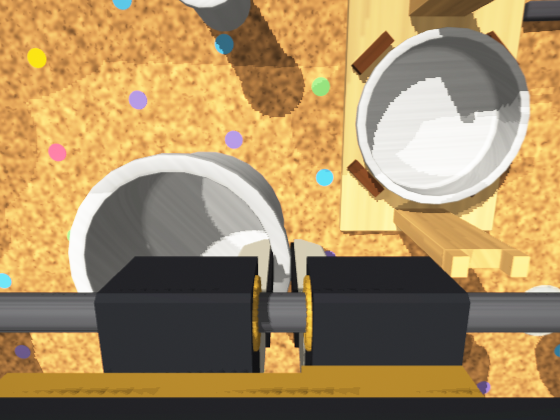

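cup3 is held at (280,265), and cup1 is undisturbed at (443,115). I'm moving over cup1.

Request:
carry_out(
  series=[
    [[0.2, 0.5, -0.3, 0], [0.3, 0.9, -0.3, 0], [0.32, 0.9, -0.1, 0], [0.32, 0.9, 0, 0], [0.32, 0.9, 0, 0], [0.32, 0.9, 0, 0], [0.22, 0.8, 0, 0], [0.1, 0.4, 0, 0], [0, 0.09, 0, 0], [0, 0, 0, 0], [0, 0, 0, 0]],
  ],
)

```text
time_s: 25.4
eef_pos: [0.6653, 0.048, 0.2277]
eef_rot: [-0.0, 0.732, 0.682, -0.0]
force: [-0.1, 0.2, -2.6]
finger_gap: 0.008
grip_force: 29.6
```

```bash
python3 - <<'E'
from h import *
go([.6185+.0469,.0512-.0033,.073],-4)
E
```

```text
tcp [0.6653 0.048  0.2277] heading -4.0 shift units [-0.    0.    5.16] turn -0.0 q6 0.1
```

Request:
carry_out(
  series=[
    [[0, 0, 0.4, 0], [0, 0, 0.8, 0], [0, 0, 0.8, 0], [0, 0, 0.8, 0], [0, 0, 0.8, 0], [0, 0, 0.6, 0], [0, 0, 0.4, 0], [0, 0, 0.3, 0], [0, 0, 0.2, 0], [0, 0, 0.1, 0], [0, 0, 0, 0], [0, 0, 0, 0]],
  ],
)

```text
time_s: 26.6
eef_pos: [0.6663, 0.0483, 0.0723]
eef_rot: [0.0, 0.732, 0.682, 0.0]
force: [-0.4, -0.5, -2.0]
finger_gap: 0.008
grip_force: 29.6
```

Request:
carry_out(
  series=[
    [[0, 0, 0, 0], [0, 0, 0, 0], [0, 0, 0, 0], [0, 0, 0, 0], [0, 0, -0.3, 0], [0, 0, -0.8, 0], [0, -0.4, -0.9, 0], [0.4, -0.7, -0.9, 0], [0.5, -0.4, -0.9, 0], [0, 0, -0.9, 0], [0, 0, 0, 0]],
  ],
  hand=0.6,
)

```text
time_s: 27.7
eef_pos: [0.6239, 0.0789, 0.218]
eef_rot: [0.002, 0.731, 0.682, 0.003]
force: [-0.0, 0.2, 0.7]
finger_gap: 0.0558
grip_force: 0.0
```

```bash
python3 - <<'E'
from h import *
im=cups("wrist",.085,102,.1); cups("wrist",.052,150,.1); cv2.imwrite("pics/w9.png",im)
go([.588,-.21,.25],-4)
E
```

```text
cup 0.93 [  1.  58. 108. 143.] xy 446.1 164.4 dia 93.4 
cup 0.89 [219. 165. 336. 282.] xy 618.4 52.9 dia 105.1 <--
cup 0.84 [200. 139. 356. 288.] xy 619.9 60.5 dia 135.2 
cup 0.9 [219. 166. 340. 283.] xy 619.4 42.5 dia 117.0 
cup 0.85 [201. 140. 356. 291.] xy 618.8 50.9 dia 149.5 <--
cup 0.63 [  1.  58. 107. 141.] xy 426.7 166.2 dia 104.0 
cup 0.36 [197.  88. 366. 376.] xy 625.0 118.5 dia 167.3 
tcp [0.6229 0.0782 0.2117] heading -4.0 shift units [-9.66 -0.48 -1.27] turn -0.0 q6 0.15
```

View pics/w9.png

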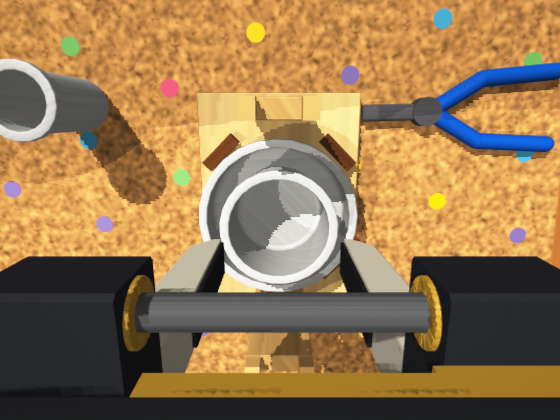

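cup3 stands in cup1: its rim circle at (278,225) lies inside cup1's rim at (278,212). Next is cup4.

Request:
carry_out(
  series=[
    [[-0.5, 0, -0.4, 0], [-1, -0.05, -0.4, 0], [-1, -0.05, -0.2, 0], [-1, -0.05, 0, 0], [-1, -0.05, 0, 0], [-1, -0.05, 0, 0], [-1, -0.05, 0, 0], [-1, -0.05, 0, 0], [-1, -0.05, 0, 0], [-0.8, 0, 0, 0], [-0.3, 0, 0, 0], [0, 0, 0, 0]],
  ],
)

```text
time_s: 29.1
eef_pos: [0.5905, -0.2093, 0.2425]
eef_rot: [-0.0, 0.732, 0.681, -0.0]
force: [0.8, 1.0, -0.8]
finger_gap: 0.0558
grip_force: 0.0
```

```bash
python3 - <<'E'
from h import *
im=cups("wrist",.086,80,.1); cv2.imwrite("pics/w10.png",im)
go([.5877-.0359,-.238+.0025,.0735],-4)
E
```

```text
cup 0.82 [239. 173. 326. 264.] xy 587.9 -234.5 dia 85.8 
tcp [ 0.5908 -0.2077  0.2426] heading -4.0 shift units [-1.02 -1.23  5.64] turn -0.0 q6 -0.31
```

Request:
carry_out(
  series=[
    [[-0.5, -0.6, 0.2, 0], [-0.47, -0.63, 0.5, 0], [0, 0, 0.8, 0], [0, 0, 0.8, 0], [0, 0, 0.8, 0], [0, 0, 0.8, 0], [0, 0, 0.8, 0], [0, 0, 0.5, 0], [0, 0, 0.3, 0], [0, 0, 0.14, 0], [0, 0, 0, 0]],
  ],
)

```text
time_s: 30.3
eef_pos: [0.5522, -0.2344, 0.0737]
eef_rot: [0.0, 0.731, 0.682, 0.0]
force: [0.7, 2.1, -0.0]
finger_gap: 0.0559
grip_force: 0.0
```

Request:
carry_out(
  series=[
    [[0, 0, 0, 0], [0, 0, 0, 0], [0, 0, 0, 0], [0, 0, 0, 0], [0, 0, 0, 0], [0, 0, 0, 0], [0, 0, 0, 0]],
  ],
  hand=0,
)

```text
time_s: 31.0
eef_pos: [0.5521, -0.2345, 0.0735]
eef_rot: [0.0, 0.732, 0.682, 0.0]
force: [0.3, -0.4, -0.4]
finger_gap: 0.0076
grip_force: 28.9
```

Request:
carry_out(
  series=[
    [[0, 0, -0.2, 0], [0, 0, -0.4, 0], [0, 0, -0.8, 0], [0, 0, -0.9, 0], [0, 0, -0.9, 0], [0, 0, -0.9, 0], [0, 0, -0.9, 0], [0, 0, -0.4, 0], [0, 0, 0, 0], [0, 0, 0, 0]],
  ],
)

```text
time_s: 32.0
eef_pos: [0.5518, -0.2344, 0.2344]
eef_rot: [-0.0, 0.732, 0.682, -0.0]
force: [-0.0, -0.4, -2.4]
finger_gap: 0.0075
grip_force: 29.0
```

```bash
python3 - <<'E'
from h import *
h=tool()[0][2]+.0125
im=cups("wrist",h,80,.1); cv2.imwrite("pics/w11.png",im)
print("expected cup centre",tool()[0][:2]+np.array([.0359,-.0025]))
go([.6185-.0359,.0515+.0025,.26],-4)
E
```

```text
cup 0.94 [272. 171. 450. 292.] xy 586.2 -229.4 dia 82.6 <--
expected cup centre [ 0.5875372  -0.23677872]
tcp [ 0.5516 -0.2343  0.2338] heading -4.0 shift units [ 9.66  0.35 -0.87] turn -0.0 q6 -0.37
```

View pics/w11.png

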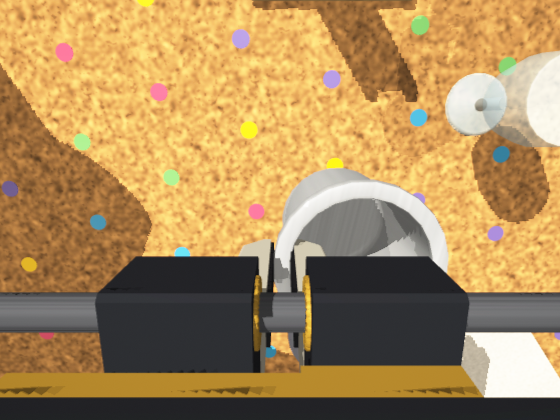

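cup4 is held at its rim, near (280,260), and hangs level. I'm carrying it over the post with clearance.

Request:
carry_out(
  series=[
    [[0, 0, -0.7, 0], [0.4, 0, -0.6, 0], [0.8, 0.04, 0, 0], [0.95, 0.04, 0, 0], [0.95, 0.04, 0, 0], [0.95, 0.04, 0, 0], [0.95, 0.04, 0, 0], [0.95, 0.04, 0, 0], [0.95, 0.04, 0, 0], [0.95, 0.04, 0, 0], [0.95, 0.03, 0, 0], [0.6, 0, 0, 0]],
  ],
)

```text
time_s: 33.3
eef_pos: [0.5821, 0.0486, 0.2745]
eef_rot: [-0.0, 0.731, 0.682, 0.0]
force: [-0.4, 0.2, -2.2]
finger_gap: 0.0079
grip_force: 29.0
```

Request:
carry_out(
  series=[
    [[0.26, 0, 0, 0], [0, 0, 0, 0], [0, 0, 0, 0]],
  ],
)

```text
time_s: 33.6
eef_pos: [0.5828, 0.0535, 0.2744]
eef_rot: [0.0, 0.732, 0.682, -0.0]
force: [0.3, -0.1, -1.7]
finger_gap: 0.0077
grip_force: 29.0
```

```bash
python3 - <<'E'
from h import *
cups("wrist",.085,102,.1)
go([.6185-.0359,.0515+.0025,.092],-4)
E
```

```text
cup 0.82 [269. 128. 370. 218.] xy 619.2 51.8 dia 102.6 <--
cup 0.73 [275. 169. 450. 293.] xy 656.4 -20.6 dia 190.4 
cup 0.63 [248. 110. 384. 229.] xy 615.5 57.4 dia 136.5 
cup 0.56 [ 69.  33. 166. 105.] xy 438.4 167.7 dia 88.3 
tcp [0.5828 0.0531 0.2745] heading -4.1 shift units [ 0.03 -0.01  6.08] turn -0.1 q6 0.12
```

Request:
carry_out(
  series=[
    [[0.03, 0.02, 0.4, 0], [0, 0, 0.8, 0], [0, 0, 0.8, 0], [0, 0, 0.8, 0], [0, 0, 0.8, 0], [0, 0, 0.7, 0], [0, 0, 0.6, 0], [0, 0, 0.5, 0], [0, 0, 0.4, 0], [0, 0, 0.2, 0], [0, 0, 0.08, 0], [0, 0, 0, 0]],
  ],
)

```text
time_s: 34.9
eef_pos: [0.5837, 0.0547, 0.0923]
eef_rot: [0.0, 0.732, 0.682, 0.0]
force: [-0.8, -0.0, -2.3]
finger_gap: 0.0076
grip_force: 29.0
```

Request:
carry_out(
  series=[
    [[0, 0, 0, 0], [0, 0, 0, 0], [0, 0, 0, 0], [0, 0, 0, 0], [0, 0, -0.3, 0], [0, 0, -0.8, 0], [0.4, 0.3, -0.9, 0], [0.6, 0.5, -0.9, 0], [0, 0.4, -0.9, 0], [0, 0, -0.9, 0], [0, 0, 0, 0]],
  ],
  hand=0.6,
)

```text
time_s: 36.0
eef_pos: [0.6228, 0.0823, 0.2378]
eef_rot: [0.002, 0.731, 0.682, 0.002]
force: [-0.3, -0.2, 1.1]
finger_gap: 0.0557
grip_force: 0.0
```

```bash
python3 - <<'E'
from h import *
im=cups("wrist",.104,80,.1); cups("wrist",.085,102,.1); cv2.imwrite("pics/w12.png",im)
go([.433,.2,.27],-4)
E
```

```text
cup 0.93 [  0.  67. 115. 144.] xy 451.7 164.2 dia 93.4 
cup 0.67 [233. 180. 327. 275.] xy 618.9 54.7 dia 85.5 
cup 0.56 [224. 166. 336. 278.] xy 620.5 58.6 dia 98.2 
cup 0.88 [226. 164. 339. 279.] xy 619.9 53.0 dia 104.8 <--
cup 0.75 [207. 143. 354. 285.] xy 619.3 60.3 dia 135.6 
cup 0.73 [235. 179. 328. 277.] xy 618.9 48.6 dia 91.2 
cup 0.6 [  0.  65. 120. 146.] xy 441.6 165.4 dia 99.9 <--
tcp [0.6212 0.082  0.2322] heading -4.0 shift units [ 3.48 -6.53 -1.25] turn -0.0 q6 0.16
```

View pics/w12.png

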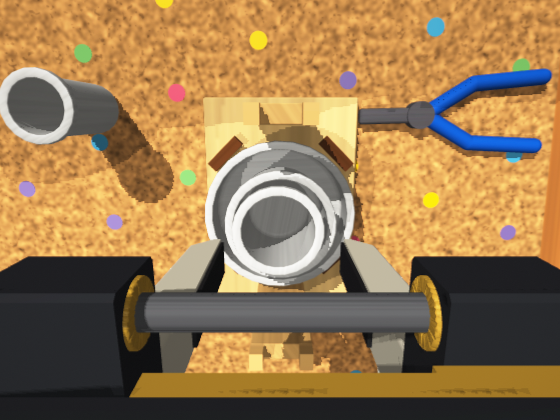

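cup4 is nested at (281,228). Next is cup5.

Request:
carry_out(
  series=[
    [[0.3, -0.6, -0.6, 0], [0.45, -0.9, -0.5, 0], [0.45, -0.9, 0, 0], [0.45, -0.9, 0, 0], [0.45, -0.9, 0, 0], [0.45, -0.9, 0, 0], [0.5, -0.9, 0, 0], [0.3, -0.5, 0, 0], [0.1, 0, 0, 0], [0, 0, 0, 0]],
  ],
  hand=0.4,
)

```text
time_s: 37.2
eef_pos: [0.4346, 0.1992, 0.2658]
eef_rot: [0.0, 0.731, 0.682, -0.0]
force: [0.7, 0.3, 0.2]
finger_gap: 0.0371
grip_force: 0.0
```

```bash
python3 - <<'E'
from h import *
im=cups("wrist",.102,60,.1); cv2.imwrite("pics/w13.png",im)
go([.433-.0259,.170+.0018,.089],-4)
E
```

```text
cup 0.67 [253. 178. 316. 252.] xy 433.3 174.5 dia 69.5 
cup 0.57 [400. 234. 509. 267.] xy 596.6 119.5 dia 111.3 
cup 0.42 [433. 252. 461. 254.] xy 587.5 125.9 dia 26.0 
tcp [0.435  0.1987 0.2657] heading -4.1 shift units [-0.96 -0.86  5.89] turn -0.1 q6 0.45
```

Request:
carry_out(
  series=[
    [[-0.48, -0.43, 0.2, 0], [-0.47, -0.42, 0.6, 0], [0, 0, 0.8, 0], [0, 0, 0.8, 0], [0, 0, 0.8, 0], [0, 0, 0.8, 0], [0, 0, 0.8, 0], [0, 0, 0.6, 0], [0, 0, 0.35, 0], [0, 0, 0.14, 0], [0, 0, 0, 0]],
  ],
)

```text
time_s: 38.4
eef_pos: [0.4071, 0.1722, 0.0893]
eef_rot: [-0.0, 0.732, 0.682, -0.0]
force: [0.1, 0.3, -0.0]
finger_gap: 0.0372
grip_force: 0.0
```

Request:
carry_out(
  series=[
    [[0, 0, 0, 0], [0, 0, 0, 0], [0, 0, 0, 0], [0, 0, 0, 0], [0, 0, 0, 0], [0, 0, 0, 0]],
  ],
  hand=0,
)

```text
time_s: 39.0
eef_pos: [0.407, 0.1725, 0.0897]
eef_rot: [0.0, 0.732, 0.682, 0.0]
force: [0.1, 0.1, 3.5]
finger_gap: 0.0083
grip_force: 30.6
```

Request:
carry_out(
  series=[
    [[0, 0, -0.2, 0], [0, 0, -0.4, 0], [0, 0, -0.8, 0], [0, 0, -0.9, 0], [0, 0, -0.9, 0], [0, 0, -0.9, 0], [0, 0, -0.9, 0], [0, 0, -0.9, 0], [0, 0, -0.9, 0], [0, 0, 0, 0], [0, 0, 0, 0]],
  ],
)

```text
time_s: 40.1
eef_pos: [0.4068, 0.1724, 0.2938]
eef_rot: [0.0, 0.732, 0.682, 0.0]
force: [-0.4, 0.5, -1.9]
finger_gap: 0.008
grip_force: 30.7
```

```bash
python3 - <<'E'
from h import *
im=cups("wrist",tool()[0][2]+.0125,60,.1); cv2.imwrite("pics/w14.png",im)
print("expected",tool()[0][:2]+[.0259,-.0018])
go([.619-.0259,.052+.0018,.28],-4)
E
```

```text
cup 0.75 [418. 221. 527. 266.] xy 492.9 170.1 dia 50.0 
cup 0.72 [274. 178. 401. 292.] xy 429.4 180.1 dia 63.5 <--
cup 0.64 [445. 242. 530. 294.] xy 498.8 160.7 dia 40.1 
cup 0.6 [402. 205. 530. 262.] xy 489.1 173.6 dia 59.2 <--
expected [0.43244616 0.17053765]
tcp [0.4065 0.1723 0.2925] heading -4.0 shift units [-3.5   6.48  0.41] turn -0.0 q6 0.41
```

View pics/w14.png

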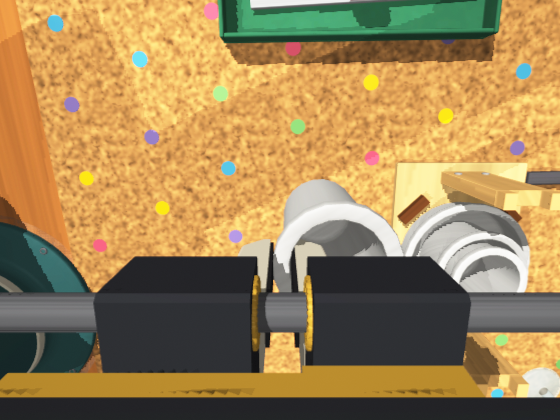

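cup5 is held near (280,265), and the nest is visible at (465,250). I'm carrying it over the nest.

Request:
carry_out(
  series=[
    [[-0.3, 0.5, 0, 0], [-0.5, 0.9, 0, 0], [-0.5, 0.9, 0, 0], [-0.5, 0.9, 0, 0], [-0.5, 0.9, 0, 0], [-0.5, 0.9, 0, 0], [-0.4, 0.8, 0, 0], [-0.2, 0.5, 0, 0], [-0.1, 0.18, 0, 0], [0, 0, 0, 0], [0, 0, 0, 0]],
  ],
)

```text
time_s: 41.3
eef_pos: [0.5928, 0.0544, 0.2931]
eef_rot: [-0.0, 0.731, 0.682, -0.0]
force: [-0.5, -0.3, -1.6]
finger_gap: 0.0084
grip_force: 30.7
```

```bash
python3 - <<'E'
from h import *
cups("wrist",.104,80,.1)
go([.619-.0259,.052+.0018,.111],-4)
E
```

```text
cup 0.98 [261. 133. 356. 222.] xy 617.9 55.5 dia 96.7 
cup 0.64 [240. 114. 370. 231.] xy 615.8 60.1 dia 130.1 
cup 0.59 [272. 180. 400. 292.] xy 638.6 -13.8 dia 145.1 
cup 0.57 [267. 146. 347. 214.] xy 617.3 52.8 dia 79.3 <--
tcp [0.5928 0.0545 0.2936] heading -4.0 shift units [-0.02  0.01  6.09] turn 0.0 q6 0.12
```

Request:
carry_out(
  series=[
    [[0, -0.02, 0.4, 0], [0, 0, 0.8, 0], [0, 0, 0.8, 0], [0, 0, 0.8, 0], [0, 0, 0.8, 0], [0, 0, 0.7, 0], [0, 0, 0.6, 0], [0, 0, 0.5, 0], [0, 0, 0.4, 0], [0, 0, 0.2, 0], [0, 0, 0.1, 0], [0, 0, 0, 0]],
  ],
)

```text
time_s: 42.6
eef_pos: [0.5932, 0.0541, 0.1111]
eef_rot: [0.0, 0.732, 0.682, 0.0]
force: [0.3, 0.4, -0.3]
finger_gap: 0.0082
grip_force: 30.7
```

Request:
carry_out(
  series=[
    [[0, 0, 0, 0], [0, 0, 0, 0], [0, 0, 0, 0], [0, 0, 0, 0], [0, 0, -0.3, 0], [0, 0, -0.8, 0], [0.4, 0.3, -0.9, 0], [0.6, 0.5, -0.9, 0], [0, 0.1, -0.9, 0], [0, 0, -0.9, 0], [0, 0, 0, 0]],
  ],
  hand=0.4,
)

```text
time_s: 43.7
eef_pos: [0.6229, 0.0824, 0.2563]
eef_rot: [0.002, 0.731, 0.682, 0.002]
force: [0.6, 0.3, 0.8]
finger_gap: 0.0376
grip_force: 0.0
```

```bash
python3 - <<'E'
from h import *
im=cups("wrist",.123,60,.1); cv2.imwrite("pics/w15.png",im)
go([.508,.366,.25],90)
E
```

```text
cup 0.91 [228. 163. 334. 269.] xy 619.7 63.4 dia 92.5 
cup 0.87 [208. 141. 352. 276.] xy 620.3 69.5 dia 122.1 
cup 0.78 [243. 190. 312. 266.] xy 617.8 54.9 dia 65.4 
cup 0.72 [235. 176. 323. 266.] xy 618.8 60.3 dia 80.5 
tcp [0.6219 0.0821 0.2521] heading -4.0 shift units [ 9.17 -4.45  0.07] turn 86.0 q6 0.16
```

View pics/w15.png

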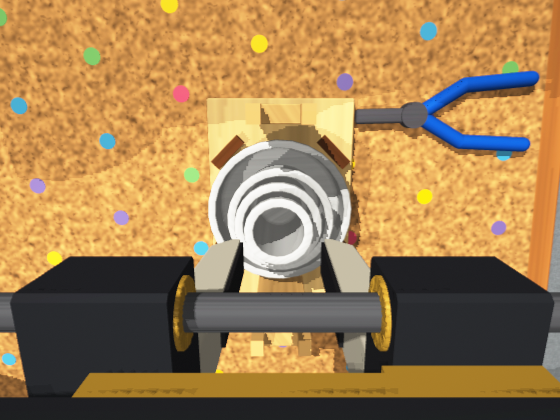

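All four cups are nested concentrically, with rims around (278,225) and cup5 innermost at (277,228). I'm going to the tray for the bar.

Request:
carry_out(
  series=[
    [[0.5, -0.3, 0, 0], [0.9, -0.54, 0, 0], [0.9, -0.54, 0, 0], [0.9, -0.54, 0, 0], [0.9, -0.54, 0, 0], [0.9, -0.54, 0, 0], [0.9, -0.54, 0, 0], [0.9, -0.54, 0, 0], [0.9, -0.54, 0, 0], [0.9, -0.54, 0, 0], [0.5, -0.24, 0, 0]],
  ],
)

```text
time_s: 44.9
eef_pos: [0.4774, 0.3677, 0.2504]
eef_rot: [-0.0, 0.731, 0.682, -0.001]
force: [0.3, -0.6, -0.4]
finger_gap: 0.0367
grip_force: 0.0
```

Request:
carry_out(
  series=[
    [[0, 0, 0, -8.5], [0, 0, 0, -8.5], [0, 0, 0, -8.5], [0, 0, 0, -8.5], [0, 0, 0, -8.5], [0, 0, 0, -8.5], [0, 0, 0, -8.5], [0, 0, 0, -8.5], [0, 0, 0, -8.5], [0, 0, 0, -8.5], [0, 0, 0, -8.5], [0, 0, 0, 0]],
  ],
  hand=0.4,
)

```text
time_s: 46.1
eef_pos: [0.4791, 0.3657, 0.2507]
eef_rot: [-0.0, 0.003, 1.0, -0.0]
force: [0.3, 0.2, -0.2]
finger_gap: 0.0373
grip_force: 0.0
```

```bash
python3 - <<'E'
from h import *
p,M=tool();print(p)
cal=K("wrist"); im=manip.read_camera("wrist"); cv2.imwrite("pics/w16.png",im)
hsv=cv2.cvtColor(im,cv2.COLOR_BGR2HSV)
red=(((hsv[...,0]<6)|(hsv[...,0]>174))&(hsv[...,1]>170)&(hsv[...,2]>80)).astype(np.uint8)
k=max(cv2.findContours(red,0,1)[0],key=cv2.contourArea)[:,0,:]
for z in(.041,): 
    P=np.array([atz(cal,a,b,z)[:2] for a,b in k],np.float32)*1000; print("red",k.min(0),k.max(0),cv2.minAreaRect(P))
for d in manip.cut_out("bar","wrist")[:2]:
    c=np.vstack(cv2.findContours(d["region"].astype(np.uint8),0,1)[0])[:,0,:]
    P=np.array([atz(cal,u,v,.013)[:2] for u,v in c],np.float32)*1000; print("bar",round(d["score"],2),np.round(d["box"]),cv2.minAreaRect(P))
E
```

```text
[0.47914557 0.36569326 0.25069555]
red [273 191] [289 226] ((507.93133544921875, 364.0368347167969), (17.09860610961914, 38.189048767089844), 89.63740539550781)
bar 0.84 [272.  90. 293. 290.] ((501.11297607421875, 364.4921875), (20.179105758666992, 232.02590942382812), 89.55791473388672)
```

View pics/w16.png

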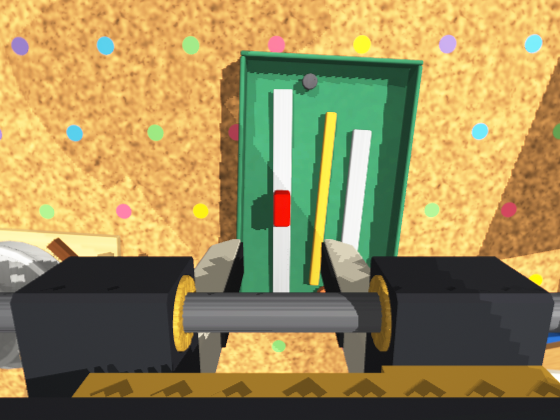

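The view shows the red grip at (281,208) with the bar along the image's vertical axis. The brass bar is clear at (325,200).

```bash
python3 - <<'E'
from h import *
go([.508,.364,.0185],89.6)
E
```

```text
tcp [0.4793 0.3657 0.2509] heading 89.2 shift units [-0.96 -0.04  7.75] turn -0.4 q6 -0.95
```

Request:
carry_out(
  series=[
    [[-0.48, -0.04, 0.3, -0.4], [-0.48, 0, 0.7, 0], [0, 0, 0.9, 0], [0, 0, 0.9, 0], [0, 0, 0.9, 0], [0, 0, 0.9, 0], [0, 0, 0.9, 0], [0, 0, 0.9, 0], [0, 0, 0.7, 0], [0, 0, 0.4, 0], [0, 0, 0.22, 0], [0, 0, 0, 0]],
  ],
  hand=0.35,
)

```text
time_s: 47.4
eef_pos: [0.5083, 0.3642, 0.0191]
eef_rot: [-0.0, 0.002, 1.0, -0.0]
force: [-0.6, 0.1, -0.1]
finger_gap: 0.0326
grip_force: 0.0
```

Request:
carry_out(
  series=[
    [[0, 0, 0, 0], [0, 0, 0, 0], [0, 0, 0, 0], [0, 0, 0, 0], [0, 0, 0, 0], [0, 0, 0, 0]],
  ],
  hand=0,
)

```text
time_s: 48.0
eef_pos: [0.5087, 0.3648, 0.0208]
eef_rot: [0.001, 0.001, 1.0, 0.0]
force: [-0.3, 0.1, 6.9]
finger_gap: 0.018
grip_force: 30.0
```

Request:
carry_out(
  series=[
    [[0, 0, -0.2, 0], [0, 0, -0.5, 0], [0, 0, -0.8, 0], [0, 0, -0.9, 0], [0, 0, -0.9, 0], [0, 0, -0.9, 0], [0, 0, -0.9, 0], [0, 0, -0.9, 0], [0, 0, -0.9, 0], [0, 0, -0.4, 0], [0, 0, 0, 0]],
  ],
)

```text
time_s: 49.1
eef_pos: [0.5085, 0.3646, 0.2409]
eef_rot: [0.001, 0.001, 1.0, 0.001]
force: [-0.1, 0.2, -4.1]
finger_gap: 0.0179
grip_force: 30.0
```

Request:
carry_out(
  series=[
    [[0, 0, 0, 7], [0, 0, 0, 8.5], [0, 0, 0, 8.5], [0, 0, 0, 8.5], [0, 0, 0, 8.5], [0, 0, 0, 8.5], [0, 0, 0, 8.5], [0, 0, 0, 8.5], [0, 0, 0, 8.5], [0, 0, 0, 8.5], [0, 0, 0, 8.5], [0, 0, 0, 1.6]],
  ],
)

```text
time_s: 50.3
eef_pos: [0.5079, 0.3642, 0.2371]
eef_rot: [-0.0, 0.731, 0.682, -0.001]
force: [0.0, 0.8, -3.1]
finger_gap: 0.018
grip_force: 30.0
```

```bash
python3 - <<'E'
from h import *
go([.6200,.052,.23],-4); print(manip.state()["finger_gap"],manip.state()["wrist_torque"])
im=manip.read_camera("wrist"); cv2.imwrite("pics/w17.png",im)
E
```

```text
tcp [0.5079 0.3642 0.2371] heading -3.9 shift units [-10.13   4.44   0.24] turn 0.1 q6 0.65
0.018008168202071698 [-0.03188205  0.02520204 -0.00982866]
```

View pics/w17.png

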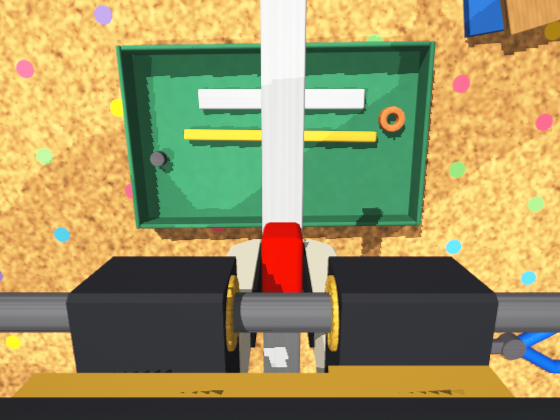

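The bar is held by the red grip at (282,255), straight and level. I'm moving over the frame.

Request:
carry_out(
  series=[
    [[-0.4, 0.2, 0, 0], [-0.9, 0.4, 0, 0], [-0.9, 0.4, 0, 0], [-0.9, 0.4, 0, 0], [-0.9, 0.4, 0, 0], [-0.9, 0.4, 0, 0], [-0.9, 0.4, 0, 0], [-0.9, 0.4, 0, 0], [-0.9, 0.4, 0, 0], [-0.9, 0.4, 0, 0], [-0.9, 0.4, 0, 0], [-0.5, 0.2, 0, 0]],
  ],
)

```text
time_s: 51.55
eef_pos: [0.621, 0.0569, 0.2383]
eef_rot: [-0.0, 0.729, 0.684, -0.0]
force: [-1.0, 0.6, -2.5]
finger_gap: 0.018
grip_force: 30.0
```

Request:
carry_out(
  series=[
    [[-0.2, 0.05, 0.5, 0], [-0.03, 0, 0.6, 0], [0, 0, 0.3, 0], [0, 0, 0, 0], [0, 0, 0, 0]],
  ],
)

```text
time_s: 52.05
eef_pos: [0.6214, 0.0533, 0.1966]
eef_rot: [-0.0, 0.729, 0.684, -0.0]
force: [0.8, -0.2, -2.4]
finger_gap: 0.018
grip_force: 30.0
```

```bash
python3 - <<'E'
from h import *
go([.6206,.052,.1475],-4)
cal=K("wrist"); im=manip.read_camera("wrist")
c=np.array([.6206,.052]); a=np.radians(-4); ex=np.array([np.cos(a),np.sin(a)]); ey=np.array([-ex[1],ex[0]])
for x in(-26,-15,15,26):
    for y in(90,105):
        q=c+ex*x/1000+ey*y/1000; u=proj(cal,[*q,.146]); cv2.circle(im,(int(round(u[0])),int(round(u[1]))),2,(255,0,255),-1)
cv2.imwrite("pics/w18.png",cv2.resize(im[0:300,140:440],(600,600)))
E
```

```text
tcp [0.6214 0.0533 0.1966] heading -3.7 shift units [-0.04 -0.02  1.64] turn 0.3 q6 0.11
```

View pics/w18.png

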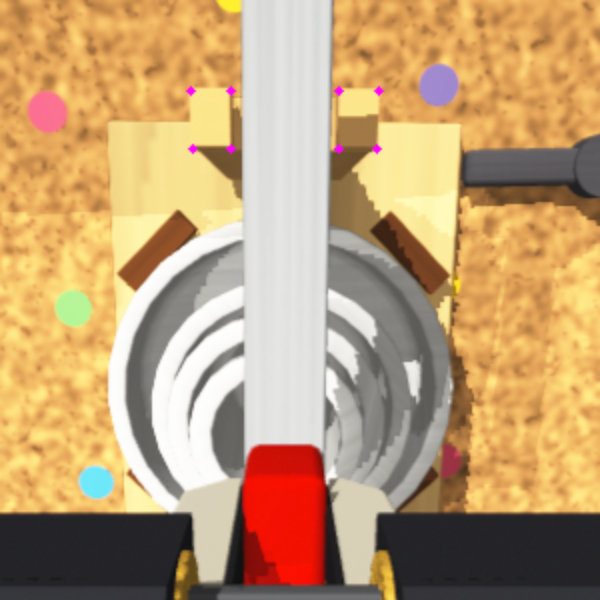

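My predicted ear corners, drawn in magenta at about (210,120) and (358,120), match the post exactly, and the bar lies between them. I'm lowering.

Request:
carry_out(
  series=[
    [[-0.03, -0.02, 0.4, 0.3], [0, 0, 0.5, 0], [0, 0, 0.3, 0], [0, 0, 0.2, 0], [0, 0, 0.15, 0], [0, 0, 0.08, 0], [0, 0, 0, 0], [0, 0, 0, 0]],
  ],
)

```text
time_s: 52.9
eef_pos: [0.6212, 0.0516, 0.1481]
eef_rot: [0.0, 0.732, 0.682, 0.0]
force: [-0.0, 0.5, -2.7]
finger_gap: 0.0178
grip_force: 30.0
```

```bash
python3 - <<'E'
from h import *
go([.6206,.052,.1475],-4); print(manip.state()["force"])
E
```

```text
tcp [0.6212 0.0516 0.1481] heading -4.0 shift units [ 0.01 -0.02  0.02] turn -0.0 q6 0.11
[-0.03811776  0.54673679 -2.67191754]
```

Request:
carry_out(
  series=[
    [[0, 0, 0.05, 0], [0, 0, 0, 0], [0, 0, 0, 0]],
  ],
)

```text
time_s: 53.2
eef_pos: [0.6213, 0.0517, 0.1478]
eef_rot: [0.0, 0.732, 0.682, 0.001]
force: [-3.5, -0.7, 6.2]
finger_gap: 0.0179
grip_force: 30.0
```

Request:
carry_out(
  series=[
    [[0, 0, 0.03, 0], [0, 0, 0, 0], [0, 0, 0, 0]],
  ],
)

```text
time_s: 53.5
eef_pos: [0.6213, 0.0516, 0.1477]
eef_rot: [0.001, 0.732, 0.682, 0.001]
force: [-7.9, -0.1, 14.7]
finger_gap: 0.0176
grip_force: 30.0
```

Request:
carry_out(
  series=[
    [[0, 0, 0, 0], [0, 0, 0, 0], [0, 0, 0, 0], [0, 0, -0.2, 0], [0, 0, -0.5, 0], [0, 0, -0.9, 0], [0, 0, -0.9, 0], [0.5, 0, -0.9, 0], [0.5, 0, -0.9, 0], [0.5, 0, 0, 0], [0, 0, 0, 0], [0, 0, 0, 0]],
  ],
  hand=0.4,
)

```text
time_s: 54.7
eef_pos: [0.6239, 0.0966, 0.2739]
eef_rot: [-0.0, 0.731, 0.682, -0.0]
force: [-0.7, 0.1, -0.4]
finger_gap: 0.0369
grip_force: 0.0
```

```bash
python3 - <<'E'
from h import *
im=manip.read_camera("wrist"); cal=K("wrist")
for d in manip.cut_out("bar","wrist")[:1]:
    c=np.vstack(cv2.findContours(d["region"].astype(np.uint8),0,1)[0])[:,0,:]
    P=np.array([atz(cal,u,v,.14)[:2] for u,v in c],np.float32)*1000; print("bar",round(d["score"],2),cv2.minAreaRect(P))
hsv=cv2.cvtColor(im,cv2.COLOR_BGR2HSV)
red=(((hsv[...,0]<6)|(hsv[...,0]>174))&(hsv[...,1]>170)&(hsv[...,2]>80)).astype(np.uint8)
k=max(cv2.findContours(red,0,1)[0],key=cv2.contourArea)[:,0,:]
print("red",cv2.minAreaRect(np.array([atz(cal,a,b,.168)[:2] for a,b in k],np.float32)*1000))
s=manip.read_camera("scene")[130:330,100:340]
cv2.imwrite("pics/fin.png",np.hstack([im,cv2.resize(s,(504,420))])[:, :1064][:, 130:930])
E
```

```text
bar 0.57 ((620.7197875976562, 49.88667297363281), (248.42279052734375, 20.991687774658203), 85.8023910522461)
red ((620.9765625, 53.52226257324219), (41.39684295654297, 16.884464263916016), 85.98513793945312)
```

View pics/fin.png

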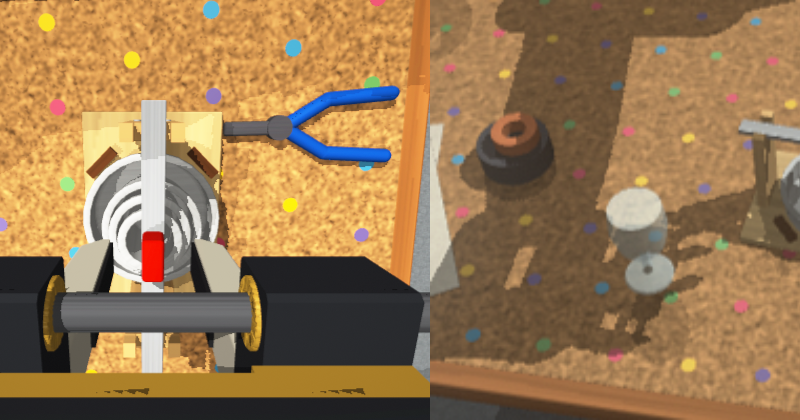

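The bar lies flat in both notches: its centre is about (621,50) mm against the frame's (620.6,52), and the 248 mm length fits the notch height. The cups are nested, the ring is on the block at (515,130), and the goblet and pliers are untouched. I'm handing the job in.

```bash
python3 -c "
from rig import manip
print(manip.close_job())"
```

```text
the job is handed in; nothing more can be done
None
```

The job is done and handed in at about 55 s: the ring is on the block, cups 1, 3, 4 and 5 are nested in the seat (cup2 was absent), and the keeper bar lies grip up in both notches; the goblet and pliers were not touched.

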